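# Take the long objective off the inverted microscope

## Task

The long objective of the inverted microscope has to come off for cleaning: turn the nosepiece by the finger lugs of its ring, never by the objectives, until the long one clicks in at the front, then unscrew it anticlockwise, draw it straight out and stand it, lens up, on the paper in the empty half of the tray, set down and not dropped. After that turn the nosepiece by its lugs again until the shortest objective clicks in below the lamp, in the light path. All the while do not press on the other two objectives or knock the lamp arm, and leave everything else on the bench and in the tray where it is.

Things in the scene. Friction and masses are not known exactly. Their poses are not given: they have to be found in the camera images.
- turret_centre (a point): Nosepiece centre: a dark steel disc, 104 mm across, 14 mm thick, 135 mm above the bench on a white microscope base 68 mm high. The point lies on its axis at its top face. Axes of the microscope: x to its back, y to its left, z up; the front (-x) faces the robot. The disc's axis leans 15 degrees from vertical towards the front. A lamp hangs over its back half, underside at 318 mm.
- turret (a joint): Turn of the nosepiece about its leaning axis, rad, anticlockwise seen from above positive, no end stops. 0 (start): long objective on the right (-y) side; -1.571: long one at the front; -3.142: shortest one in the light path. Drags with 0.06 N m and clicks in at each quarter turn, drawn in when within 5 degrees and held against 0.3 N m; between clicks it stays where it is left.
- lug1 (a point): Where to pinch one of the ring's four black finger lugs: radial ribs halfway between the objectives, 10 mm wide across the pinch (tangential), 28 mm long (50 to 78 mm from the axis), 32 mm tall, top 5 mm above this point. Point: in the lug, 68 mm from the nosepiece's axis and 20 mm over its top face. z is the nosepiece's axis. At turret = 0 it is 45 degrees from the front on the left (+y) side.
- lug2 (a point): Pinch point of the next lug, a quarter turn anticlockwise (seen from above) after lug1: at turret = 0 it is 45 degrees from the front on the right (-y) side; same size as lug1.
- lug3 (a point): Pinch point of the lug opposite lug1, a quarter turn anticlockwise after lug2; same size.
- lug0 (a point): Pinch point of the lug opposite lug2, a quarter turn anticlockwise after lug3; same size.
- socket: Steel mount of the long objective on the nosepiece, a 34 mm boss. Origin: centre of its face, where the objective's shoulder sits, 36 mm from the nosepiece's axis and 13 mm over the disc's top face; z: outward along the objective's axis, which leans 15 degrees outward from the nosepiece's axis (so 30 degrees from vertical, towards the front, when at the front).
- obj_mid (a point): The long objective: steel, about 160 g, barrel 27 mm in diameter, 56 mm long from shoulder to lens, tapering over the last 14 mm, shoulder 30 mm wide, below it a brass thread end 20 mm wide and 9 mm long. Point: on its axis 28 mm from the shoulder (37 mm from the thread end's face); z towards the lens.
- objective: The same long objective; origin on its axis at the shoulder, 0.8 mm play in the mount. Quick thread: loose and free to draw out along its axis after 64 degrees anticlockwise (seen from the lens); a stop comes at 86 degrees; turn about 75. Hardly any turning effort.
- front_place (a point): Fixed point on the microscope: where the socket's origin stands when that mount is clicked in at the front.
- light_path (a point): Fixed point on the microscope's light path, below the lamp at the back of the nosepiece: where the mount face of the objective in use stands.
- scan_seat (a point): Mount face of the shortest objective (27 mm in diameter, 27 mm long): its centre, 36 mm from the nosepiece's axis, a quarter turn clockwise from the long one seen from above (on the left, +y, when the long one is at the front).
- scan_obj: The shortest objective, fixed on the nosepiece; origin as scan_seat, z along its axis to the lens.
- mid_obj: Medium objective, 40 mm long, 26 mm in diameter, fixed on the nosepiece opposite the shortest; the fourth place, opposite the long one, has only a flat black cap.
- lamp_arm: Lamp head and its arm over the nosepiece, on the pillar at the back of the microscope; origin as the microscope's, on the bench below the nosepiece's centre. The lamp is 72 mm in diameter, over the light path, from 318 mm up.
- tray_bay (a point): Centre of the empty half of a low steel tray (240 by 130 mm, rim 14 mm high, fixed), on its paper-covered floor 4 mm above the bench. The free bay is 112 by 122 mm; x points over the divider to the other half, 57 mm from here.
- spare_obj: A small objective, 40 mm tall, 29 mm wide, standing in the other half of the tray.
- cap: Black dust cap, 32 mm wide, 10 mm high, in the other half of the tray.
- tipbox: Pipette-tip box with clear lid, 125 by 88 by 83 mm, on the other side of the microscope from the tray.
- dishes: Stack of petri dishes, 90 mm wide, 59 mm high, at the left.
- tissues: Packet of lens tissues, 75 by 110 by 22 mm, at the right.

How it is judged:
By the outcome, as a careful person would: the job done as asked, in the order asked, and still so for the second after the job is handed in, with the robot touching nothing.
It also fails if it takes over 72 s, if anything falls off the work surface, if the arm or the gripper's body presses on something with over 40 N, if the wrist force passes 120 N, or if a joint passes its speed limit or range.

## Robot

A 6-joint arm with a two-finger parallel gripper is mounted at the origin on the work surface. World frame = base frame: x ahead of the robot, y to its left, z up, the work surface at z = 0. Lengths are in mm, angles in rad, forces in N, time in s.
With the tool pointing down it reaches from about 400 to 925 mm from the base axis. Payload 12.5 kg.
Tool frame: the origin (TCP) lies where the fingers leave the gripper's body, on its centre line; the fingertips stand 78 mm ahead of it and the grasp point (between the pads) lies 59 mm ahead of it (env.nose_length is the distance from the TCP to the fingertips, in mm); z points along the fingers, y is the line along which they close (so a half turn about z gives the same grasp; the last joint's range is limited). The gripper opens to 95 mm and grips with 3 to 60 N. Pads are 20 mm wide; open, the fingers measure 119 mm over their backs; the gripper's body (75 mm by 180 mm) begins 59 mm behind the grasp point.
Start: joints at [1.16, 0.491, 1.559, -0, 1.092, -0.106], TCP at [187.544, 596.209, 292.261] pointing down, gripper open.
Joint ranges: [-3.1, 3.1], [-0.84, 2.19], [0.05, 2.79], [-1.13, 4.28], [0.06, 2.93], [-2.69, 2.69]. Speed limits (rad/s): [2.22, 2.22, 2.79, 3.14, 3.14, 3.14].

## Interface

Orientations are given as [roll, pitch, yaw] about the fixed x, y, z axes, in that order (R = Rz(yaw) Ry(pitch) Rx(roll)).
In Python, from cell import env gives the robot as it stands. The module is installed in compiled form; this text tells all that it offers.
- The arm moves only by the tool send_rows, never from a script. Its argument "series" is text: rows parted by semicolons, each of 6 numbers parted by spaces: the shift along the tool's x, y, z as a fraction of full scale, then the turn, a rotation vector about the tool's x, y, z as a fraction of full scale. A call has 1 to 5 rows; each row shifts and turns the commanded pose from where the row before left it, along the tool's axes as they then stand; what a row does not reach is not made up. Full scale, the value 1, is 60 mm for a shift and 10 degrees for a turn. A row lasts 1/8 s, in which the tool goes at most 62.5 mm and 10.7 degrees, less where a joint would pass 70% of its speed; a pose out of reach is approached as far as the arm can. A call with a number of a shift or a turn outside -1 to 1 is refused whole. A call with a gripper value outside its range is refused whole. "fingers" is the opening, from 0 (shut) to 1 (fully open), set as the call begins (left out, the last holds). The fingers move at their own pace and stop on an object; the grip force is fixed at half the most. Time passes only in rows, so rows that do not move let the fingers close. It gives the time, the measured TCP pose, the force, the opening and the grip force at its end, in the units of the state.
- env.state(): the state, without advancing time (a new reading comes with each control period).
- env.read_camera(name): name is "scene" or "top" or "wrist"; returns a dict with "color" (384x512x3 uint8, red, green, blue), "z_map" (384x512 float32, mm along the optical axis (not along the pixel's ray), 0 where there is no reading), "fovy" (degrees; the focal length in pixels is half the picture's height over the tangent of half this angle, whatever the lens; pixels are square), "cx", "cy" (the principal point, pixels), "R" (3x3) and "t" (3): a world point X has camera coordinates R X + t. Camera axes: x right, y down, z forward; pixel columns grow to the right and rows downward; lengths in mm; the calibration is good to about 2 mm. A picture is of the moment at which its call begins.
- env.job_done(): hands the job in; it is judged then, once.
The state is a dict: "t": time; "joints": joint angles; "qvel": joint speeds; "tau": joint torques, N m; "eef_pos": TCP position; "tcp_rot": TCP orientation; "ft_force": force on the tool from outside, world axes, zero at the start; "moment": the same for the moment, N m; "opening": opening from 0.0 (shut) to 1.0 (fully open); "grip_force": force on a finger pad.
Only numpy, scipy, OpenCV 4.12 (cv2) and the standard library are available. Lean on these libraries where they do the work, as an engineer would, in place of code of your own. Each camera call takes 0.05 s, during which the arm holds its last target. There are 200 camera calls.

## Working session

There is one attempt and no reset: what is moved stays moved. The work goes in short steps, Python scripts to look and compute and a tool call to move; the robot and the scene stay as the last step left them, time stands still between calls to the robot, and variables do not carry over. Pictures are saved under pics/ and viewed, at most 10 in all, crops included, and the job is handed in when it is done.

Besides the shell and the picture viewer there is one more tool, called as name(argument=value, ...), one argument or row to a line, values as JSON. send_rows: Moves the arm, as the interface text tells. Shift numbers are shares of 60 mm and turn numbers shares of 10 degrees, none past 1 either way. Its arguments: {"type":"object","properties":{"series":{"type":"string"},"fingers":{"type":"number"}},"required":["series"]}

```bash
mkdir -p pics; python3 - <<'E'
from cell import env
import cv2,numpy as np
a=[]
for n in("scene","top"):
    c=env.read_camera(n); np.savez(f"pics/{n}0.npz",**c)
    a.append(c["color"]); print(n,c["fovy"],c["cx"],c["cy"],c["R"].round(3).tolist(),c["t"])
    cv2.imwrite(f"pics/{n}0.png",cv2.resize(c["color"][...,::-1],(800,600)))
s=env.state();print(s)
E
```

```text
scene 54.954803887813156 252.42033883331854 189.5221073135725 [[0.979, 0.201, 0.019], [0.164, -0.74, -0.653], [-0.117, 0.642, -0.757]] [-561.49373947   31.64099588 1438.4267951 ]
top 46.89469941519538 253.4417651072953 194.24179529912251 [[0.037, -0.999, -0.006], [-0.972, -0.035, -0.23], [0.23, 0.014, -0.973]] [  14.3395102   588.60540084 1586.29360079]
{'t': 0.1, 'joints': array([ 1.16043216e+00,  4.91453477e-01,  1.55940414e+00, -2.74414373e-06,
        1.09169625e+00, -1.05600842e-01]), 'qvel': array([-0.001495  , -0.00070521, -0.0009394 , -0.00088482,  0.00050524,
        0.00066376]), 'tau': array([ 1.83954377e-03, -6.13619256e+01, -2.58606827e+01,  6.93698460e-02,
        4.69918514e-02, -7.73344004e-05]), 'eef_pos': array([187.46195285, 596.06859349, 291.74322131]), 'tcp_rot': array([-3.14063654e+00, -9.88959568e-05,  2.83683055e+00]), 'ft_force': array([ 0.88690133,  0.89649905, -0.3790373 ]), 'moment': array([ 0.01282193, -0.0166066 , -0.01208439]), 'grip_force': 0.0, 'opening': 0.9986603470456845}
```

View pics/top0.png

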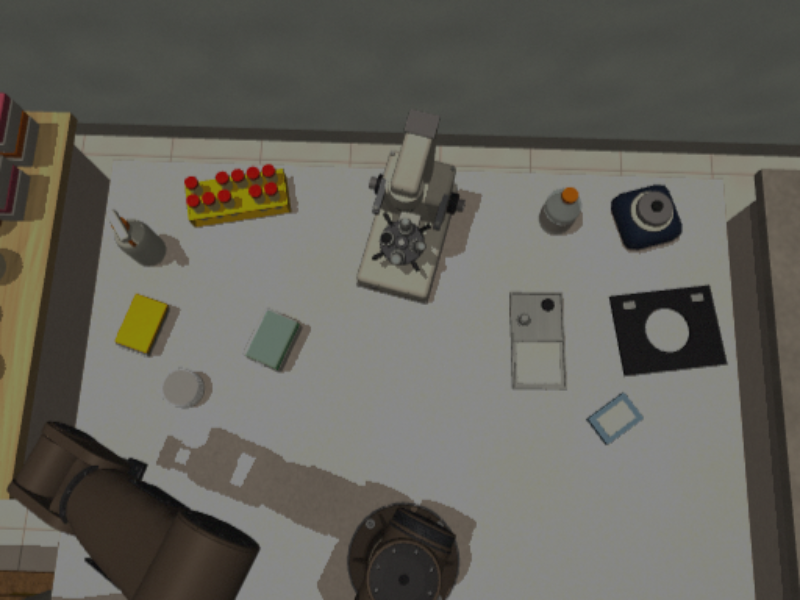

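View pics/scene0.png

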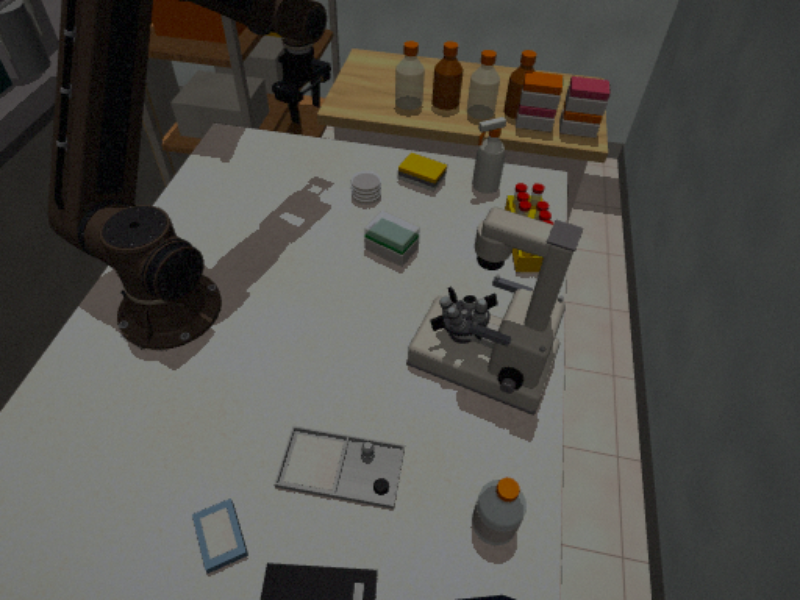

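```bash
cat > h.py <<'E'
import numpy as np,cv2
from scipy.spatial.transform import Rotation as Ro
def cloud(c):
    z=c["z_map"];h,w=z.shape;f=h/2/np.tan(np.radians(c["fovy"])/2)
    v,u=np.mgrid[:h,:w]
    P=np.stack([(u-c["cx"])/f*z,(v-c["cy"])/f*z,z],-1)
    W=(P-c["t"])@c["R"]; W[z<=0]=np.nan
    return W
def proj(c,X):
    f=c["z_map"].shape[0]/2/np.tan(np.radians(c["fovy"])/2)
    p=np.atleast_2d(X)@c["R"].T+c["t"]
    return p[:,:2]/p[:,2:]*f+[c["cx"],c["cy"]]
def rect(W,m):
    p=W[m][:,:2].astype(np.float32); return len(p),p.mean(0),cv2.minAreaRect(p)
def tool(s): # R,p
    return Ro.from_euler('xyz',s["tcp_rot"]).as_matrix(),np.array(s["eef_pos"])
E
python3 - <<'E'
from h import *
for n in("top","scene"):
    c=dict(np.load(f"pics/{n}0.npz"));W=cloud(c);x,y,z=W[...,0],W[...,1],W[...,2]
    print(n)
    def u(a,b):
        return W[int(b*.64),int(a*.64)].round(0)
    if n=="top":
        print([u(*q) for q in((400,245),(420,285),(390,285),(435,190),(410,180),(425,125),(540,365),(523,320),(547,305),(300,400))])
        o=u(400,245)
    near=(abs(x-o[0])<200)&(abs(y-o[1])<120)
    print("base",rect(W,near&(abs(z-68)<5)))
    print("disc",rect(W,near&(abs(z-135)<18)))
    near=(abs(x-o[0])<100)&(abs(y-o[1])<100)
    print("high",rect(W,near&(z>150)&(z<230)))
    print("lamp",rect(W,(abs(x-o[0])<200)&(abs(y-o[1])<100)&(z>300)))
    t=u(540,365) if n=="top" else t
    if n=="top": T=t
    print("tray",rect(W,(abs(x-T[0]-40)<150)&(abs(y-T[1])<95)&(z>2.5)&(z<25)))
c=dict(np.load("pics/top0.npz"));g=c["color"][100:200,210:310,::-1]
g=cv2.convertScaleAbs(cv2.resize(g,(600,600),interpolation=cv2.INTER_CUBIC),alpha=1.5);cv2.imwrite("pics/crop1.png",g)
E
```

```text
top
[array([714.,  31., 141.]), array([638., -17.,  65.]), array([634.,  54.,  69.]), array([827., -44., 203.]), array([748.,  14., 435.]), array([863., -13., 437.]), array([ 464., -317.,    2.]), array([ 567., -269.,   42.]), array([ 610., -335.,   19.]), array([356., 260.,  -1.])]
base (1030, array([697.7173  ,  28.861034], dtype=float32), ((731.2403564453125, 24.651962280273438), (177.25030517578125, 220.1891632080078), 77.13469696044922))
disc (637, array([737.19385 ,  25.898144], dtype=float32), ((768.6196899414062, 25.321441650390625), (206.71932983398438, 222.6534423828125), 80.30125427246094))
high (579, array([752.09705 ,   4.096475], dtype=float32), ((736.018310546875, 16.31891632080078), (164.05992126464844, 158.89801025390625), 87.52753448486328))
lamp (1320, array([794.5922   ,   7.7550693], dtype=float32), ((802.7921142578125, 6.9802703857421875), (70.71688079833984, 182.28961181640625), 74.88512420654297))
tray (1789, array([ 510.2348 , -315.94525], dtype=float32), ((503.39886474609375, -317.17437744140625), (189.94869995117188, 298.8040466308594), 89.63480377197266))
scene
base (1111, array([719.29474 , -11.127727], dtype=float32), ((777.0886840820312, 14.377113342285156), (176.96060180664062, 304.28790283203125), 76.27723693847656))
disc (678, array([750.8262  , -10.161842], dtype=float32), ((782.4631958007812, -1.9919586181640625), (126.56896209716797, 272.2264709472656), 65.45576477050781))
high (702, array([756.5347   ,   2.2404277], dtype=float32), ((738.0806884765625, 12.515983581542969), (151.4355010986328, 162.71917724609375), 0.08013524860143661))
lamp (2153, array([809.8314  , -10.376559], dtype=float32), ((804.6467895507812, 6.078369140625), (66.45355224609375, 179.0128936767578), 79.27184295654297))
tray (2370, array([ 520.98224, -313.42673], dtype=float32), ((503.33526611328125, -317.0061340332031), (187.9563751220703, 298.13677978515625), 89.65747833251953))
```

View pics/crop1.png

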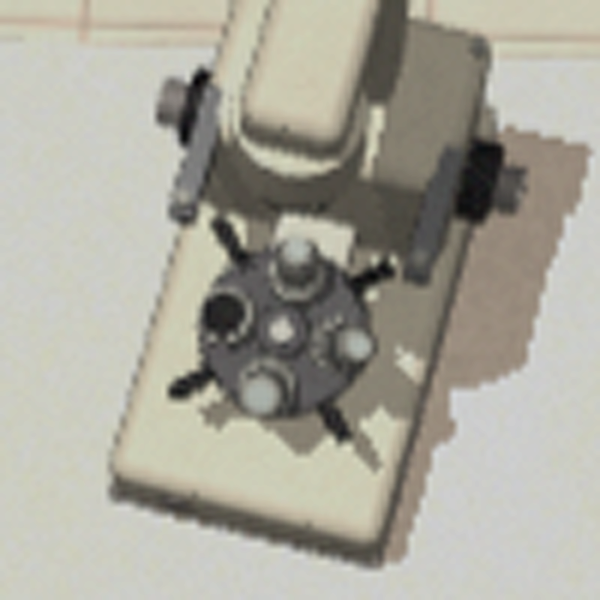

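```bash
cat >> h.py <<'E'
C=np.array([714.,30.,135.]);YAW=-13.
def frames():
    M=Ro.from_euler('z',YAW,degrees=True).as_matrix()
    return M,M@Ro.from_euler('y',-15,degrees=True).as_matrix()
def lugpose(ang,beta=12,up=0,r=68,h=22):
    """ang: lug azimuth in D, deg from +x (front-right=-135). returns R,p of TCP"""
    M,D=frames();a=np.radians(ang);rad=D@[np.cos(a),np.sin(a),0];n=D[:,2]
    zt=-(n*np.cos(np.radians(beta))+rad*np.sin(np.radians(beta)))
    yt=-D@[-np.sin(a),np.cos(a),0]
    R=np.stack([np.cross(yt,zt),yt,zt],1)
    g=C+D@[r*np.cos(a),r*np.sin(a),h]
    return R,g-zt*(59+up)
def objpose(yang,d,up=0):
    """long objective at front; yang: tool y azimuth in mount frame (deg, 90=left)"""
    M,D=frames();S=C+D@[-36,0,13];B=M@Ro.from_euler('y',-30,degrees=True).as_matrix()
    a=np.radians(yang);yt=B@[np.cos(a),np.sin(a),0];zt=-B[:,2]
    return np.stack([np.cross(yt,zt),yt,zt],1),S-zt*(d+59+up)
def plan(s,R1,p1,n,lin=False):
    R0,p0=tool(s)
    w=Ro.from_matrix(R0.T@R1).as_rotvec();d=R0.T@(p1-p0)
    if lin or np.linalg.norm(w)<1e-3: pass
    th=np.linalg.norm(w)
    if th>1e-3: # constant-screw step
        K=np.array([[0,-w[2],w[1]],[w[2],0,-w[0]],[-w[1],w[0],0]])
        V=np.eye(3)+(1-np.cos(th))/th**2*K+(th-np.sin(th))/th**3*K@K
        v=np.linalg.solve(V,d)/n;wn=w/n;t=th/n;K=K/n
        Vn=np.eye(3)+(1-np.cos(t))/t**2*K+(t-np.sin(t))/t**3*K@K
        dn=Vn@v
    else: dn,wn=d/n,w/n
    r=np.r_[dn/60,np.degrees(wn)/10]
    print(n,"x"," ".join(f"{q:.3f}" for q in r),"| total",d.round(1),np.degrees(w).round(1))
E
python3 - <<'E'
from h import *
from cell import env
s=env.state();R,p=tool(s);c=env.read_camera("wrist")
cp=-c["R"].T@c["t"];print("cam in tool",R.T@(cp-p),(R.T@c["R"].T).round(3),c["fovy"])
Rt,pt=lugpose(-135,up=110);print(pt,Rt.round(2));plan(s,Rt,pt,15)
w=Ro.from_matrix(R.T@Rt).as_rotvec()
E
```

```text
cam in tool [ 73.09841663  -0.49021332 -93.02887606] [[-0.    -0.965 -0.262]
 [ 1.    -0.    -0.   ]
 [-0.    -0.262  0.965]] 69.14318243423949
[581.72000091 -14.30801186 297.04922026] [[-0.75 -0.51  0.42]
 [-0.54  0.84  0.05]
 [-0.38 -0.18 -0.91]]
15 x -0.372 -0.742 0.113 0.001 -0.172 -0.332 | total [-559.2 -464.    -4.9] [  0.1 -25.8 -49.8]
```

send_rows(
  series="-.372 -.742 .113 0 -.172 -.332;-.372 -.742 .113 0 -.172 -.332;-.372 -.742 .113 0 -.172 -.332;-.372 -.742 .113 0 -.172 -.332;-.372 -.742 .113 0 -.172 -.332",
  fingers=0.5,
)

```text
t: 0.78
eef_pos: [256.9, 355.6, 266.1]
tcp_rot: [-3.119, 0.149, 3.131]
ft_force: [1.4, 0.6, 0.3]
opening: 0.539
grip_force: 0.0
```

send_rows(
  series="-.372 -.742 .113 0 -.172 -.332;-.372 -.742 .113 0 -.172 -.332;-.372 -.742 .113 0 -.172 -.332;-.372 -.742 .113 0 -.172 -.332;-.372 -.742 .113 0 -.172 -.332",
)

```text
t: 1.4
eef_pos: [394.2, 145.9, 265.5]
tcp_rot: [-3.053, 0.284, -2.848]
ft_force: [-0.3, 0.7, 0.3]
opening: 0.499
grip_force: 0.0
```

send_rows(
  series="-.372 -.742 .113 0 -.172 -.332;-.372 -.742 .113 0 -.172 -.332;-.372 -.742 .113 0 -.172 -.332;-.372 -.742 .113 0 -.172 -.332;0 0 0 0 0 0",
)

```text
t: 2.02
eef_pos: [543.3, 11.6, 287.4]
tcp_rot: [-2.969, 0.374, -2.593]
ft_force: [-0.5, 0.9, -0.3]
opening: 0.5
grip_force: 0.0
```

```bash
python3 - <<'E'
from h import *
from cell import env
s=env.state();print(s["eef_pos"],s["joints"],s["opening"])
Rt,pt=lugpose(-135,up=110);plan(s,Rt,pt,2)
c=env.read_camera("wrist");np.savez("pics/w1.npz",**c)
im=cv2.convertScaleAbs(cv2.resize(c["color"][...,::-1],(800,600)),alpha=1.3)
M,D=frames()
for a in(-135,-45,45,135):
    q=C+D@[68*np.cos(np.radians(a)),68*np.sin(np.radians(a)),25];u=proj(c,q)[0]*1.5625;cv2.circle(im,(int(u[0]),int(u[1])),5,(0,0,255),2)
u=proj(c,C)[0]*1.5625;cv2.circle(im,(int(u[0]),int(u[1])),5,(0,255,0),2)
cv2.imwrite("pics/w1.png",im)
E
```

```text
[543.28388894  11.59399736 287.40119195] [-0.13411937  0.29383187  1.95983398  0.19837305  0.49648429 -2.37689355] 0.5004571834650232
2 x -0.173 -0.351 0.046 0.003 -0.078 -0.172 | total [-21.5 -41.9   5.3] [ 0.1 -1.6 -3.4]
```

View pics/w1.png

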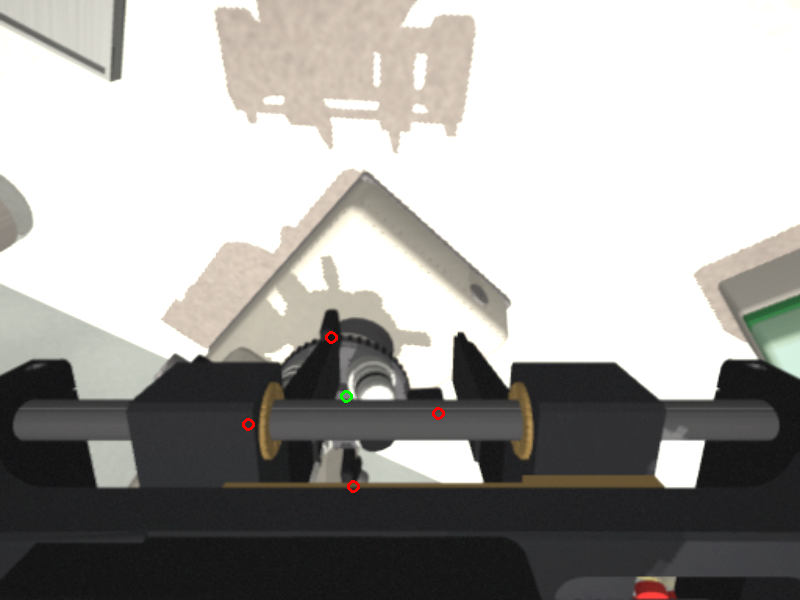

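```bash
python3 - <<'E'
from h import *
from cell import env
s=env.state()
M,D=frames();z=M@[.7071,0,-.7071];y=M@[0,1,0];x=np.cross(y,z)
plan(s,np.stack([x,y,z],1),C-55*x-207*z,7)
E
```

```text
7 x -0.199 0.060 0.022 0.216 -0.273 0.557 | total [-85.9  -0.2  -2.2] [ 15.2 -19.1  39. ]
```

send_rows(
  series="-.199 .06 .022 .216 -.273 .557;-.199 .06 .022 .216 -.273 .557;-.199 .06 .022 .216 -.273 .557;-.199 .06 .022 .216 -.273 .557",
  fingers=1,
)

```text
t: 2.58
eef_pos: [577.2, 45.1, 301.9]
tcp_rot: [-3.016, 0.623, -2.998]
ft_force: [-0.1, -0.5, 0.2]
opening: 0.869
grip_force: 0.0
```

send_rows(
  series="-.199 .06 .022 .216 -.273 .557;-.199 .06 .022 .216 -.273 .557;-.199 .06 .022 .216 -.273 .557;0 0 0 0 0 0;0 0 0 0 0 0",
)

```text
t: 3.2
eef_pos: [596.8, 51.2, 312.7]
tcp_rot: [-3.076, 0.726, 3.059]
ft_force: [-0.3, 0.2, 0.3]
opening: 0.999
grip_force: 0.0
```

```bash
cat > ov.py <<'E'
from h import *
import h
def overlay(c,name,t0=0,k=1.3):
    im=cv2.convertScaleAbs(cv2.resize(c["color"][...,::-1],(800,600)),alpha=k);M,D=frames()
    f=800/512
    def L(P,col):
        u=((proj(c,np.array(P))+.5)*f-.5)*8;cv2.polylines(im,[np.round(u).astype(np.int32)],False,col,1,cv2.LINE_AA,3)
    th=np.radians(np.arange(0,361,10))
    L([h.C+D@[52*np.cos(a),52*np.sin(a),0] for a in th],(0,255,0))
    for k in range(4):
        a=np.radians(-135+90*k+t0);e=np.array([np.cos(a),np.sin(a),0]);t=np.array([-np.sin(a),np.cos(a),0])
        L([h.C+D@(r*e+w*t+[0,0,25]) for r,w in((50,5),(78,5),(78,-5),(50,-5),(50,5))],(0,0,255))
    for ang,ln in((-90,56),(180,27),(0,40)):
        a=np.radians(ang+t0);e=np.array([np.cos(a),np.sin(a),0]);o=36*e+[0,0,13];ax=e*np.sin(np.radians(15))+[0,0,np.cos(np.radians(15))]
        L([h.C+D@o,h.C+D@(o+ln*ax)],(255,0,255))
    cv2.imwrite(name,im)
E
python3 - <<'E'
from ov import *
from cell import env
s=env.state();print(s["eef_pos"],s["joints"])
c=env.read_camera("wrist");np.savez("pics/w2.npz",**c);overlay(c,"pics/w2.png",0,1)
E
```

```text
[596.78029443  51.22044576 312.7410957 ] [ 0.01834615  0.31718628  1.9494157  -0.70715662  0.20454701 -0.79784624]
```

View pics/w2.png

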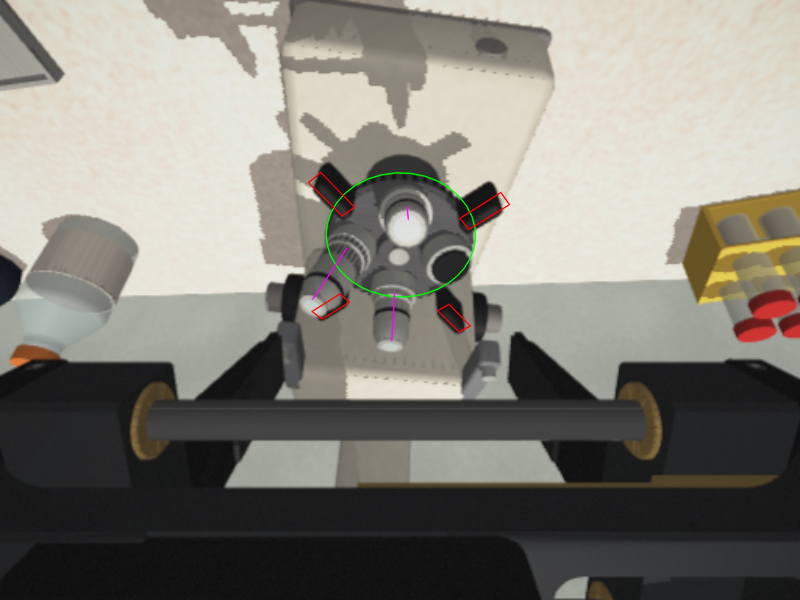

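```bash
python3 - <<'E'
from h import *
c=dict(np.load("pics/w2.npz"));W=cloud(c);M,D=frames()
L=(W-C)@D; col=c["color"].mean(-1)
r=np.hypot(L[...,0],L[...,1]);az=np.degrees(np.arctan2(L[...,1],L[...,0]))
m=(r<50)&(abs(L[...,2])<8);print("disc h",np.median(L[m][:,2]),m.sum())
for k in(-135,135,45,-45):
    d=(az-k+180)%360-180
    m=(r>44)&(r<88)&(abs(d)<22)&(L[...,2]>15)&(L[...,2]<32)&(col<70)
    if m.sum()<10: print(k,"few");continue
    P=L[m];h=np.median(P[:,2]);top=P[abs(P[:,2]-np.percentile(P[:,2],85))<3]
    print(k,m.sum(),"h85",np.percentile(P[:,2],85).round(1),"az",np.median(np.degrees(np.arctan2(top[:,1],top[:,0]))).round(1),"r",np.percentile(np.hypot(top[:,0],top[:,1]),[3,50,97]).round(1),cv2.minAreaRect(top[:,:2].astype(np.float32)))
W0=W[...,2];x,y=W[...,0],W[...,1]
m=(abs(W0-68)<3)&(x>600)&(x<760)&(abs(y-30)<110);print("base",W0[m].mean(),cv2.minAreaRect(W[m][:,:2].astype(np.float32)))
# lens tips
for k,n in((-90,56),(180,27),(0,40)):
    a=np.radians(k);t=np.array([np.cos(a),np.sin(a)])*(36+n*.2588);hh=13+n*.966
    m=(np.hypot(L[...,0]-t[0],L[...,1]-t[1])<16)&(abs(L[...,2]-hh)<7)
    print(k,m.sum(),"exp",t.round(1),hh,"got",L[m].mean(0).round(1))
g=c["color"][95:235,160:340,::-1];cv2.imwrite("pics/crop2.png",cv2.resize(g,(720,560),interpolation=cv2.INTER_CUBIC))
E
```

```text
disc h -1.1910719284588152 2701
-135 360 h85 23.8 az -132.2 r [47.4 60.3 72.3] ((-39.49058532714844, -44.891658782958984), (27.177629470825195, 10.188769340515137), 44.5252571105957)
135 327 h85 23.7 az 131.4 r [47.7 60.2 72.1] ((-38.84447479248047, 45.03778839111328), (8.779571533203125, 26.966991424560547), 44.80595779418945)
45 191 h85 23.5 az 41.8 r [55.7 66.7 79.2] ((50.3920783996582, 44.4005012512207), (26.309246063232422, 8.986900329589844), 46.17531204223633)
-45 65 h85 23.9 az -40.1 r [55.2 67.5 80.3] ((51.816001892089844, -44.128028869628906), (4.817015171051025, 27.551233291625977), 45.01062774658203)
base 67.97931224044872 ((702.670654296875, 33.04547119140625), (172.8090057373047, 154.5459442138672), 76.58502197265625)
-90 306 exp [  0.  -50.5] 67.096 got [  3.9 -47.7  64.6]
180 552 exp [-43.   0.] 39.082 got [-38.1   0.3  37. ]
0 261 exp [46.4  0. ] 51.64 got [47.2 -0.1 49. ]
```

View pics/crop2.png

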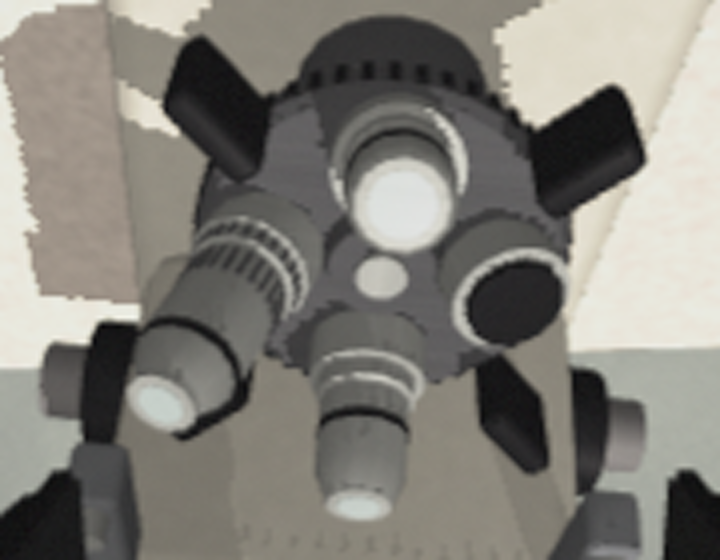

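```bash
python3 - <<'E'
from h import *
M,D=frames();n=(C+D@[5.7,.1,-1.2]).round(1);print(n)
t=open("h.py").read().replace("C=np.array([714.,30.,135.])",f"C=np.array({n.tolist()})");open("h.py","w").write(t)
E
python3 - <<'E'
from h import *
from cell import env
s=env.state()
R,p=lugpose(-135,up=70);plan(s,R,p,8);plan({"tcp_rot":Ro.from_matrix(R).as_euler('xyz'),"eef_pos":p},*lugpose(-135),3)
# arc step 5 deg cw
R0,p0=lugpose(-135);s2={"tcp_rot":Ro.from_matrix(R0).as_euler('xyz'),"eef_pos":p0}
plan(s2,*lugpose(-225),18)
E
```

```text
[719.7  28.8 135.3]
8 x 0.076 -0.120 0.099 -0.175 0.172 -0.453 | total [ 25.  -60.3  51.1] [-14.   13.8 -36.3]
3 x 0.000 0.000 0.389 -0.000 -0.000 0.000 | total [ 0.  0. 70.] [-0. -0.  0.]
18 x -0.005 0.117 0.001 0.104 0.000 0.489 | total [-78.5  80.3  16.7] [18.7  0.  88. ]
```

send_rows(
  series=".076 -.12 .099 -.175 .172 -.453;.076 -.12 .099 -.175 .172 -.453;.076 -.12 .099 -.175 .172 -.453;.076 -.12 .099 -.175 .172 -.453",
  fingers=0.4,
)

```text
t: 3.75
eef_pos: [596.7, 24.1, 289.3]
tcp_rot: [-2.981, 0.591, -2.904]
ft_force: [-0.2, 0.4, -0.3]
opening: 0.634
grip_force: 0.0
```

send_rows(
  series=".076 -.12 .099 -.175 .172 -.453;.076 -.12 .099 -.175 .172 -.453;.076 -.12 .099 -.175 .172 -.453;.076 -.12 .099 -.175 .172 -.453;0 0 0 0 0 0",
)

```text
t: 4.38
eef_pos: [602.5, -9.1, 264.3]
tcp_rot: [-2.944, 0.416, -2.578]
ft_force: [-0.1, -0.2, 0.1]
opening: 0.395
grip_force: 0.0
```

```bash
python3 - <<'E'
from ov import *
from cell import env
c=env.read_camera("wrist");s=env.state();print(s["eef_pos"],s["joints"].round(3),s["opening"])
plan(s,*lugpose(-135),4);overlay(c,"pics/w3.png",0,1.2)
E
```

```text
[602.28300904  -8.70187282 264.45708487] [-0.162  0.398  1.877  0.277  0.436 -2.479] 0.3995299856883624
4 x 0.012 -0.014 0.307 -0.029 0.023 -0.079 | total [ 3.4 -2.9 73.6] [-1.2  0.9 -3.2]
```

View pics/w3.png

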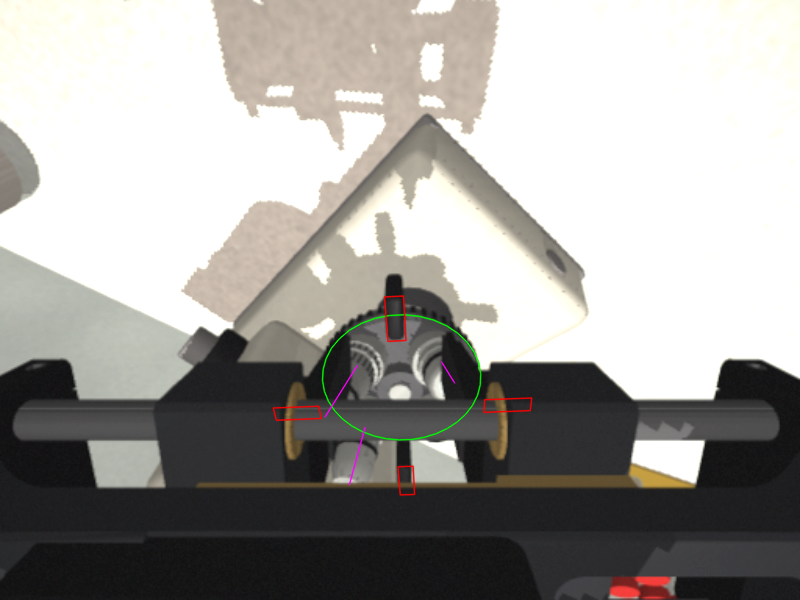

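```bash
python3 - <<'E'
from h import *
from cell import env
c=env.read_camera("wrist");s=env.state();np.savez("pics/w3.npz",**c)
for n in("w2","w3"):
    c=dict(np.load(f"pics/{n}.npz"));W=cloud(c);M,D=frames();L=(W-C)@D;col=c["color"].mean(-1)
    r=np.hypot(L[...,0],L[...,1]);az=np.degrees(np.arctan2(L[...,1],L[...,0]))
    m=(r<50)&(abs(L[...,2])<8);print(n,"disc h",np.median(L[m][:,2]),m.sum())
    for k in(-135,135,45,-45):
        d=(az-k+180)%360-180
        m=(r>40)&(r<95)&(abs(d)<22)&(L[...,2]>15)&(L[...,2]<35)&(col<90)
        a=np.radians(k);e=np.array([np.cos(a),np.sin(a)]);t=np.array([-e[1],e[0]])
        P=L[m]
        if len(P)>10:
            q=P[P[:,2]>22]; print(k,len(P),len(q),"r",np.percentile(q[:,:2]@e,[2,50,98]).round(1),"t",np.percentile(q[:,:2]@t,[2,50,98]).round(1),"h",np.percentile(P[:,2],[50,90,98]).round(1))
E
```

```text
w2 disc h 0.03434906045846751 2347
-135 385 270 r [50.9 64.3 76.6] t [-4.9 -0.9  4.3] h [23.9 25.2 25.9]
135 352 237 r [51.2 64.1 76.2] t [-4.7  0.3  3.9] h [23.7 25.1 25.6]
45 206 133 r [51.2 62.5 76. ] t [-4.6 -0.1  4.1] h [23.6 24.9 25.1]
-45 74 64 r [50.7 63.6 77. ] t [-0.8  1.6  4.5] h [24.4 25.3 25.6]
w3 disc h 0.6754584376989003 1445
-135 368 316 r [51.3 65.2 77. ] t [-4.4  0.1  4.9] h [24.3 25.3 25.7]
45 155 108 r [50.7 57.2 66.1] t [-5.6 -1.1  3.1] h [23.9 25.  25.7]
```

send_rows(
  series=".012 -.014 .307 -.029 .023 -.079;.012 -.014 .307 -.029 .023 -.079;.012 -.014 .307 -.029 .023 -.079;.012 -.014 .307 -.029 .023 -.079;0 0 0 0 0 0",
)

```text
t: 5.1
eef_pos: [633.7, -9.3, 195.7]
tcp_rot: [-2.944, 0.387, -2.523]
ft_force: [-0.1, -0.6, 0.1]
opening: 0.399
grip_force: 0.0
```

```bash
python3 - <<'E'
from h import *
from cell import env
s=env.state();print(s["joints"].round(3),s["ft_force"])
plan(s,*lugpose(-135),1)
E
```

```text
[-0.155  0.536  1.852  0.346  0.356 -2.606] [-0.14622748 -0.55102391  0.13141803]
1 x -0.006 -0.007 -0.030 0.010 -0.014 0.008 | total [-0.4 -0.4 -1.8] [ 0.1 -0.1  0.1]
```

send_rows(
  series="0 0 0 0 0 0;0 0 0 0 0 0;0 0 0 0 0 0;0 0 0 0 0 0;0 0 0 0 0 0",
  fingers=0,
)

```text
t: 5.72
eef_pos: [633.6, -9.4, 198.2]
tcp_rot: [-2.941, 0.39, -2.522]
ft_force: [-3.4, 0.2, 5.4]
opening: 0.103
grip_force: 30.0
```

send_rows(
  series="-.005 .117 .001 .104 0 .489;-.005 .117 .001 .104 0 .489;-.005 .117 .001 .104 0 .489;-.005 .117 .001 .104 0 .489",
)

```text
t: 6.22
eef_pos: [623.6, 16.6, 194.0]
tcp_rot: [-3.02, 0.446, -2.894]
ft_force: [-1.9, -1.0, 4.5]
opening: 0.103
grip_force: 30.0
```

```bash
python3 - <<'E'
from h import *
from cell import env
s=env.state();print(s["joints"].round(3),s["ft_force"],s["moment"],s["grip_force"],s["opening"])
for a in (-150,-152.5,-155):plan(s,*lugpose(a),1)
plan(s,*lugpose(-225),14)
E
```

```text
[-0.087  0.524  1.894  0.099  0.264 -1.967] [-1.935769   -0.99954828  4.48822873] [-0.12885202  0.34806727 -0.1175992 ] 29.998030364513397 0.10289066791128532
1 x 0.002 -0.121 0.009 -0.110 0.005 -0.496 | total [ 0.1 -7.3  0.5] [-1.1  0.  -5. ]
1 x 0.006 -0.063 0.008 -0.058 0.005 -0.251 | total [ 0.3 -3.8  0.5] [-0.6  0.  -2.5]
1 x 0.007 -0.005 0.007 -0.006 0.005 -0.007 | total [ 0.4 -0.3  0.4] [-0.1  0.1 -0.1]
14 x -0.005 0.116 0.002 0.104 0.001 0.489 | total [-51.1  75.2  11.4] [14.5  0.1 68.4]
```

send_rows(
  series="-.005 .116 .002 .104 .001 .489;-.005 .116 .002 .104 .001 .489;-.005 .116 .002 .104 .001 .489;-.005 .116 .002 .104 .001 .489;-.005 .116 .002 .104 .001 .489",
)

```text
t: 6.85
eef_pos: [624.3, 51.3, 192.0]
tcp_rot: [-3.141, 0.472, 2.914]
ft_force: [-4.2, 1.6, 7.4]
opening: 0.101
grip_force: 30.0
```

send_rows(
  series="-.005 .116 .002 .104 .001 .489;-.005 .116 .002 .104 .001 .489;-.005 .116 .002 .104 .001 .489;-.005 .116 .002 .104 .001 .489;-.005 .116 .002 .104 .001 .489",
)

```text
t: 7.48
eef_pos: [639.1, 82.8, 193.9]
tcp_rot: [3.02, 0.445, 2.438]
ft_force: [-5.3, 2.3, 8.3]
opening: 0.104
grip_force: 30.0
```

```bash
python3 - <<'E'
from h import *
from cell import env
s=env.state();print(s["joints"].round(3),s["ft_force"],s["moment"],s["grip_force"],s["opening"])
plan(s,*lugpose(-225),4)
E
```

```text
[ 0.093  0.564  1.806 -0.564  0.425 -0.325] [-5.32502269  2.27850447  8.3349292 ] [0.00491713 0.20790943 0.02667078] 30.003506541252136 0.1038394977633579
4 x -0.005 0.114 0.003 0.104 -0.000 0.488 | total [-4.6 26.8  1.4] [ 4.1 -0.  19.5]
```

send_rows(
  series="-.005 .114 .003 .104 0 .488;-.005 .114 .003 .104 0 .488;-.005 .114 .003 .104 0 .488;-.005 .114 .003 .104 0 .488;0 0 0 0 0 0",
)

```text
t: 8.1
eef_pos: [659.5, 101.7, 198.1]
tcp_rot: [2.941, 0.39, 2.072]
ft_force: [-5.6, 5.4, 12.4]
opening: 0.106
grip_force: 30.0
```

send_rows(
  series="0 0 0 0 0 0;0 0 0 0 0 0;0 0 0 0 0 0",
  fingers=0.4,
)

```text
t: 8.48
eef_pos: [658.8, 100.3, 196.2]
tcp_rot: [2.945, 0.389, 2.073]
ft_force: [0.2, -0.7, -0.0]
opening: 0.359
grip_force: 0.0
```

send_rows(
  series="0 0 -.3 0 0 0;0 0 -.4 0 0 0;0 0 -.4 0 0 0;0 0 -.4 0 0 0;0 0 0 0 0 0",
)

```text
t: 9.1
eef_pos: [627.0, 122.2, 281.4]
tcp_rot: [2.94, 0.391, 2.072]
ft_force: [0.3, -0.1, 0.2]
opening: 0.402
grip_force: 0.0
```

```bash
python3 - <<'E'
from h import *
from cell import env
s=env.state();print(s["joints"].round(3))
c=env.read_camera("wrist");W=cloud(c);M,D=frames();L=(W-C)@D;col=c["color"].mean(-1)
r=np.hypot(L[...,0],L[...,1]);az=np.degrees(np.arctan2(L[...,1],L[...,0]))
for k in(-135,135,45,-45):
    d=(az-k+180)%360-180;m=(r>40)&(r<95)&(abs(d)<22)&(L[...,2]>15)&(L[...,2]<35)&(col<90)
    a=np.radians(k);e=np.array([np.cos(a),np.sin(a)]);t=np.array([-e[1],e[0]]);P=L[m]
    if len(P)>10:
        q=P[P[:,2]>22]; print(k,len(P),len(q),"r",np.percentile(q[:,:2]@e,[2,50,98]).round(1),"t",np.percentile(q[:,:2]@t,[2,50,98]).round(1))
# view pose as before
z=M@[.7071,0,-.7071];y=M@[0,1,0];x=np.cross(y,z)
plan(s,np.stack([x,y,z],1),C-55*x-207*z,6)
R,p=objpose(53,34,up=75);plan(s,R,p,6)
E
```

```text
[ 0.178  0.462  1.7   -0.463  0.706 -0.05 ]
135 314 272 r [51.3 65.2 76.4] t [-6.2 -1.6  3. ]
-45 198 151 r [51.1 62.1 76. ] t [-3.5  1.   5.5]
6 x -0.152 -0.157 -0.059 -0.267 -0.283 -0.701 | total [-65.7 -39.9 -23.7] [-16.  -17.  -42.1]
6 x -0.111 -0.163 -0.003 -0.174 0.011 -0.112 | total [-42.7 -56.6   3.5] [-10.4   0.7  -6.7]
```

send_rows(
  series="-.111 -.163 -.003 -.174 .011 -.112;-.111 -.163 -.003 -.174 .011 -.112;-.111 -.163 -.003 -.174 .011 -.112;-.111 -.163 -.003 -.174 .011 -.112;-.111 -.163 -.003 -.174 .011 -.112",
  fingers=0.5,
)

```text
t: 9.78
eef_pos: [604.3, 66.4, 280.4]
tcp_rot: [2.834, 0.404, 2.179]
ft_force: [0.9, 0.3, 0.0]
opening: 0.498
grip_force: 0.0
```

send_rows(
  series="-.111 -.163 -.003 -.174 .011 -.112;0 0 0 0 0 0",
)

```text
t: 10.02
eef_pos: [600.7, 54.8, 280.6]
tcp_rot: [2.812, 0.408, 2.198]
ft_force: [0.2, -0.2, 0.0]
opening: 0.497
grip_force: 0.0
```

```bash
python3 - <<'E'
from h import *
from cell import env
s=env.state();print(s["joints"].round(3),s["opening"])
plan(s,*objpose(53,34,up=30),3)
plan(s,*objpose(53,34),4)
c=env.read_camera("wrist");W=cloud(c);M,D=frames();S=C+D@[-36,0,13];B=M@Ro.from_euler('y',-30,degrees=True).as_matrix()
L=(W-S)@B;r=np.hypot(L[...,0],L[...,1])
for lo,hi in((5,12),(12,20),(20,30),(30,40),(52,60)):
    m=(r<19)&(L[...,2]>lo)&(L[...,2]<hi);P=L[m]
    if len(P)>15:
        A=np.c_[2*P[:,:2],np.ones(len(P))];q=np.linalg.lstsq(A,(P[:,:2]**2).sum(1),rcond=None)[0]
        print(lo,hi,len(P),"mean",P.mean(0).round(1),"circ",q[:2].round(1),np.sqrt(q[2]+q[0]**2+q[1]**2).round(1))
cv2.imwrite("pics/w5.png",cv2.resize(c["color"][...,::-1],(800,600)))
E
```

```text
[ 0.022  0.378  1.875 -0.325  0.403 -0.406] 0.49725427447617215
3 x -0.002 0.012 0.233 -0.011 -0.004 -0.003 | total [-0.4  2.3 41.9] [-0.3 -0.1 -0.1]
4 x -0.002 0.009 0.299 -0.008 -0.003 -0.002 | total [-0.4  2.4 71.9] [-0.3 -0.1 -0.1]
5 12 91 mean [-7.2  6.9  7.1] circ [1.4 0.3] 14.5
12 20 82 mean [-7.2  6.7 16.6] circ [0.9 0.6] 13.6
20 30 70 mean [-8.2  7.2 25.4] circ [0.7 0.6] 13.4
30 40 63 mean [-8.9  7.6 34.5] circ [0.4 0.8] 13.3
52 60 381 mean [-0.5  1.3 55.7] circ [-0.3  1.2] 6.1
```

View pics/w5.png

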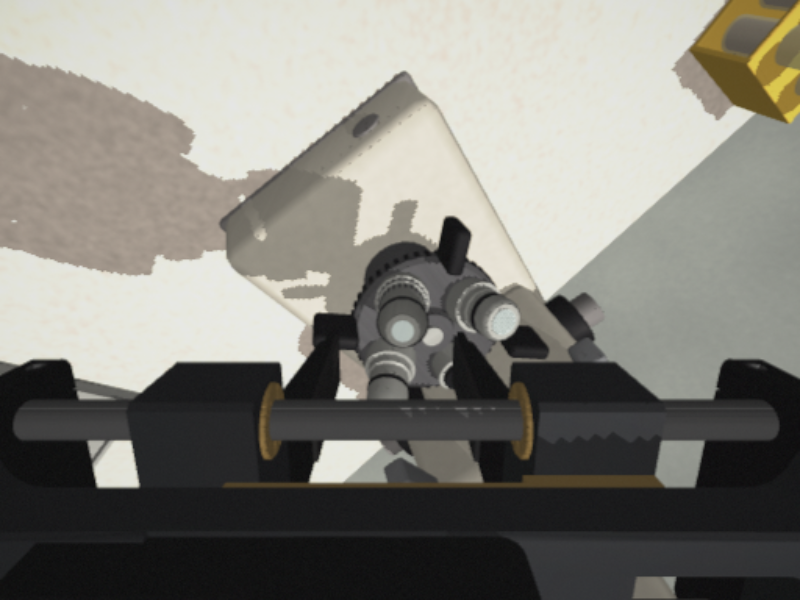

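send_rows(
  series="-.002 .014 .299 -.008 -.003 -.002;-.002 .014 .299 -.008 -.003 -.002;-.002 .014 .299 -.008 -.003 -.002;-.002 .014 .299 -.008 -.003 -.002;0 0 0 0 0 0",
)

```text
t: 10.7
eef_pos: [638.7, 49.2, 218.1]
tcp_rot: [2.808, 0.41, 2.2]
ft_force: [-0.5, 0.4, 0.3]
opening: 0.499
grip_force: 0.0
```

send_rows(
  series="0 0 0 0 0 0;0 0 0 0 0 0;0 0 0 0 0 0;0 0 0 0 0 0;0 0 0 0 0 0",
  fingers=0,
)

```text
t: 11.32
eef_pos: [638.2, 49.2, 220.6]
tcp_rot: [2.806, 0.412, 2.199]
ft_force: [-6.2, -2.5, 5.8]
opening: 0.276
grip_force: 30.0
```

```bash
python3 - <<'E'
from h import *
from cell import env
s=env.state();print(s["joints"].round(3),s["opening"],s["ft_force"],s["moment"])
plan(s,*objpose(53,34),1)
plan(s,*objpose(128,34),10)
E
```

```text
[ 0.009  0.506  1.852 -0.413  0.295 -0.324] 0.27601783123035917 [-6.17104441 -2.49739025  5.82093467] [-0.46541872  0.66601153 -0.28219456]
1 x 0.002 -0.034 0.016 0.009 0.003 0.006 | total [ 0.1 -2.1  1. ] [0.1 0.  0.1]
10 x 0.002 -0.003 0.002 0.001 0.001 -0.749 | total [ 0.1 -2.1  1. ] [  0.1   0.1 -74.9]
```

send_rows(
  series="0 0 0 0 0 -.75;0 0 0 0 0 -.75;0 0 0 0 0 -.75;0 0 0 0 0 -.75;0 0 0 0 0 -.75",
)

```text
t: 11.95
eef_pos: [638.5, 49.2, 220.7]
tcp_rot: [-3.135, 0.526, 2.931]
ft_force: [-5.5, -1.9, 6.1]
opening: 0.276
grip_force: 30.0
```

send_rows(
  series="0 0 0 0 0 -.75;0 0 0 0 0 -.75;0 0 0 0 0 -.75;0 0 0 0 0 -.75;0 0 0 0 0 -.75",
)

```text
t: 12.58
eef_pos: [638.2, 49.5, 220.5]
tcp_rot: [-2.798, 0.405, -2.628]
ft_force: [-5.4, 1.6, 7.0]
opening: 0.274
grip_force: 30.0
```

send_rows(
  series="0 0 -.1 0 0 0;0 0 -.1 0 0 0;0 0 -.1 0 0 0",
)

```text
t: 12.95
eef_pos: [629.5, 51.5, 236.0]
tcp_rot: [-2.8, 0.407, -2.634]
ft_force: [0.2, -1.0, -0.7]
opening: 0.279
grip_force: 30.0
```

```bash
python3 - <<'E'
from h import *
from cell import env
s=env.state();print(s["joints"].round(3),s["opening"],s["ft_force"],s["moment"])
plan(s,*objpose(128,34),1)
E
```

```text
[ 0.014  0.474  1.858 -0.386  0.319 -1.657] 0.2792728872469009 [ 0.20645331 -0.99623315 -0.7086605 ] [0.17378227 0.4459248  0.02387265]
1 x 0.036 -0.011 0.314 0.001 0.010 -0.002 | total [ 2.1 -0.7 18.9] [ 0.   0.1 -0. ]
```

send_rows(
  series="0 0 -.4 0 0 0;0 0 -.4 0 0 0;0 0 -.4 0 0 0;0 0 0 0 0 0",
)

```text
t: 13.45
eef_pos: [594.3, 59.6, 299.7]
tcp_rot: [-2.799, 0.409, -2.633]
ft_force: [0.1, 0.3, -1.8]
opening: 0.274
grip_force: 30.0
```

```bash
python3 - <<'E'
from h import *
from cell import env
s=env.state();print(s["joints"].round(3),s["eef_pos"],s["opening"],s["ft_force"])
c=dict(np.load("pics/top0.npz"));W=cloud(c)
near=(W[...,0]>370)&(W[...,0]<640)&(abs(W[...,1]+317)<82)
m=near&(W[...,2]>8)&(W[...,2]<18);P=W[m]
n,l,st,ce=cv2.connectedComponentsWithStats(m.astype(np.uint8),connectivity=8);k=1+st[1:,4].argmax()
print(cv2.minAreaRect(W[l==k][:,:2].astype(np.float32)),(l==k).sum())
g=c["color"].astype(int).mean(-1);m=near&(g>165)&(W[...,2]<10)&(W[...,0]<505)&(W[...,0]>385)&(abs(W[...,1]+317)<62)
print("paper",W[m].mean(0),m.sum(),cv2.minAreaRect(W[m][:,:2].astype(np.float32)),np.percentile(g[near],[10,50,90]))
# held objective in wrist depth
c=env.read_camera("wrist");W=cloud(c);R,p=tool(s);L=(W-p)@R
m=(np.hypot(L[...,0],L[...,1])<20)&(L[...,2]>62)&(L[...,2]<125);print("held",m.sum(),L[m].min(0).round(1),L[m].max(0).round(1))
for a,b in((64,70),(70,80),(80,90),(90,97),(97,101),(101,106),(106,112)):
    q=m&(L[...,2]>a)&(L[...,2]<b)
    if q.sum()>5: print(a,b,q.sum(),L[q].mean(0).round(1),np.ptp(L[q][:,1]).round(1),L[q][:,0].max().round(1))
E
```

```text
[ 0.031  0.345  1.87  -0.307  0.431 -1.73 ] [594.33500879  59.61864821 299.66464217] 0.27415014384329955 [ 0.07877412  0.32015262 -1.83471545]
((615.220458984375, -339.5487976074219), (32.232601165771484, 33.45383834838867), 22.53329849243164) 48
paper [nan nan nan] 0 ((0.0, 0.0), (0.0, 0.0), 0.0) [ 93.66666667 124.33333333 134.66666667]
held 861 [  2.3 -16.4  62. ] [16.  16.5 94.9]
64 70 191 [11.  -1.  66.9] 32.9 14.6
70 80 278 [11.2  0.  74.8] 32.6 14.9
80 90 264 [11.7 -0.9 86.3] 28.4 16.0
90 97 68 [12.8 -0.8 92. ] 28.2 15.7<stdin>:10: RuntimeWarning: Mean of empty slice.
  ret = um.true_divide(
```

```bash
python3 - <<'E'
from h import *
from cell import env
c=dict(np.load("pics/top0.npz"));W=cloud(c);g=c["color"].astype(int).mean(-1)
near=(W[...,0]>370)&(W[...,0]<640)&(abs(W[...,1]+317)<90)
# dark outlines: image px of tray from view: crop in world grid
for x in range(385,640,8):
    row=[]
    for y in range(-400,-235,8):
        u=proj(c,[x,y,4.])[0].round().astype(int);row.append(f"{int(g[u[1],u[0]]):3d}")
    print(x," ".join(row))
s=env.state()
E
```

```text
385 133 134 133 133 134 133 134 134 135 133 135 134 133 133 133 135 135 134 136 132 134
393 133 134 135 134 133 134 135 133 131 133 133 133 133 134 133 134 134 135 135 135 135
401 134 136 133 134 134 133 136 135 133 135 134 133 118 117 119 117 117 116 117 134 133
409 135 133 133 106 106 110 112 111 111 110 106 104 105 106 104 105 104 105  91 109 134
417 134 133 133  70 109 110 111 111 111 117 123 122 116 124 121 122 107 104  93 110 135
425 133 135 134  76 111 130 132 133 133 134 133 133 132 133 133 133 134 127  92 109 136
433 134 134 134  80 112 134 133 133 134 132 134 132 134 133 134 133 132 119  83  91 135
441 133 133 135  66 112 133 133 133 133 133 133 132 132 133 133 132 132 133  83  86 134
449 134 134 135  81 125 134 134 133 134 134 133 132 133 132 134 132 133 134  84  92 135
457 135 135 133  82 108 133 133 133 132 134 133 133 133 134 133 133 133 132  73  92 133
465 134 135 135  94 103 134 133 133 132 134 132 133 133 132 133 133 132 132  74  91 135
473 135 134 134  79 103 132 132 134 133 133 132 134 134 133 132 132 132 132 110  72 134
481 134 134 135  80 112 132 132 132 132 131 
[... 1015 characters left out ...]
 134 135 134 109 108 110 110 111 108 106 107 107 105  71  97 108  78  83 106 107 131
585 135 132 133 108 106 110 109 110 108 107 108 107 106 105 104 108  72 100 106 106 131
593 134 135 133 103 107 108 108 108 109 106 107 108 106 107  98  93 101 107 105 107 131
601 134 135 133 105 104 109 107  62  26  86 107 107 107 106 104 105 106 105 106 106 130
609 135 135 133 100 105 107  56  25  23  16 104 108 106 107 104 106 106 106 106 100 132
617 133 134 134  99  93 107  57  25  26  16 105 107 106 107 104 105 105 105 106  98 131
625 134 134 134  99  88 107  97  25  26  51 105 108 107 107 105 105 104 104 107  96 132
633 135 133 134 120  88 106 106  97  97 106 105 108 106 106 106 104 105 104 107  97 131
```

```bash
cat >> h.py <<'E'
def down(x,y,z,yang):
    a=np.radians(yang);yt=np.array([np.cos(a),np.sin(a),0]);zt=np.array([0,0,-1.])
    return np.stack([np.cross(yt,zt),yt,zt],1),np.array([x,y,z],float)
E
python3 - <<'E'
from h import *
from cell import env
s=env.state();plan(s,*down(468,-313,190,70),12)
E
```

```text
12 x 0.260 -0.498 0.168 -0.068 0.248 0.367 | total [ 311.  -253.9   73.4] [-8.2 29.8 44. ]
```

send_rows(
  series=".26 -.498 .168 -.068 .248 .367;.26 -.498 .168 -.068 .248 .367;.26 -.498 .168 -.068 .248 .367;.26 -.498 .168 -.068 .248 .367",
)

```text
t: 14.0
eef_pos: [590.5, -79.3, 268.4]
tcp_rot: [-2.959, 0.303, -2.948]
ft_force: [0.1, -0.3, -1.2]
opening: 0.276
grip_force: 30.0
```

send_rows(
  series=".26 -.498 .168 -.068 .248 .367;.26 -.498 .168 -.068 .248 .367;.26 -.498 .168 -.068 .248 .367;.26 -.498 .168 -.068 .248 .367",
)

```text
t: 14.5
eef_pos: [546.9, -207.1, 229.9]
tcp_rot: [-3.072, 0.162, 3.052]
ft_force: [-0.4, 1.2, -1.5]
opening: 0.28
grip_force: 30.0
```

send_rows(
  series=".26 -.498 .168 -.068 .248 .367;.26 -.498 .168 -.068 .248 .367;.26 -.498 .168 -.068 .248 .367;.26 -.498 .168 -.068 .248 .367;0 0 0 0 0 0",
)

```text
t: 15.12
eef_pos: [466.5, -315.0, 187.9]
tcp_rot: [-3.142, -0.003, 2.788]
ft_force: [0.2, 0.2, -1.3]
opening: 0.278
grip_force: 30.0
```

```bash
python3 - <<'E'
from h import *
from cell import env
c=env.read_camera("wrist");s=env.state();print(s["eef_pos"],s["joints"].round(3),s["opening"],s["ft_force"])
plan(s,*down(468,-313,125,70),4)
W=cloud(c);R,p=tool(s);L=(W-p)@R
m=(np.hypot(L[...,0],L[...,1])<20)&(L[...,2]>62)&(L[...,2]<115)
for a,b in((64,70),(70,80),(80,85),(85,90),(90,97),(97,101),(101,106),(106,112)):
    q=m&(L[...,2]>a)&(L[...,2]<b)&(abs(L[...,1])<12)
    if q.sum()>5: print(a,b,q.sum(),L[q].mean(0).round(1),L[q].max(0).round(1))
f=(abs(W[...,0]-468)<100)&(abs(W[...,1]+313)<50)&(abs(W[...,2]-4)<8);print(f.sum(),np.median(W[...,2][f]))
cv2.imwrite("pics/w6.png",cv2.resize(c["color"][...,::-1],(800,600)))
E
```

```text
[ 467.20652545 -314.22517438  188.48859845] [-7.090e-01  5.320e-01  1.819e+00 -1.000e-03  7.920e-01 -1.928e+00] 0.27581919673449007 [ 0.38073285  0.74964861 -1.58594133]
4 x -0.002 0.006 0.265 -0.000 -0.002 -0.003 | total [-0.4  1.4 63.5] [-0.  -0.1 -0.1]
64 70 133 [12.   0.5 66.9] [14.8 12.  70. ]
70 80 207 [12.1  0.1 75.2] [15.2 12.  80. ]
80 85 73 [12.4 -0.2 82.5] [14.9 11.8 85. ]
85 90 144 [12.7 -0.2 88.2] [16.4 11.6 90. ]
90 97 69 [13.7  0.3 91.9] [16.1 11.8 95.3]
12572 4.773264411017745
```

View pics/w6.png

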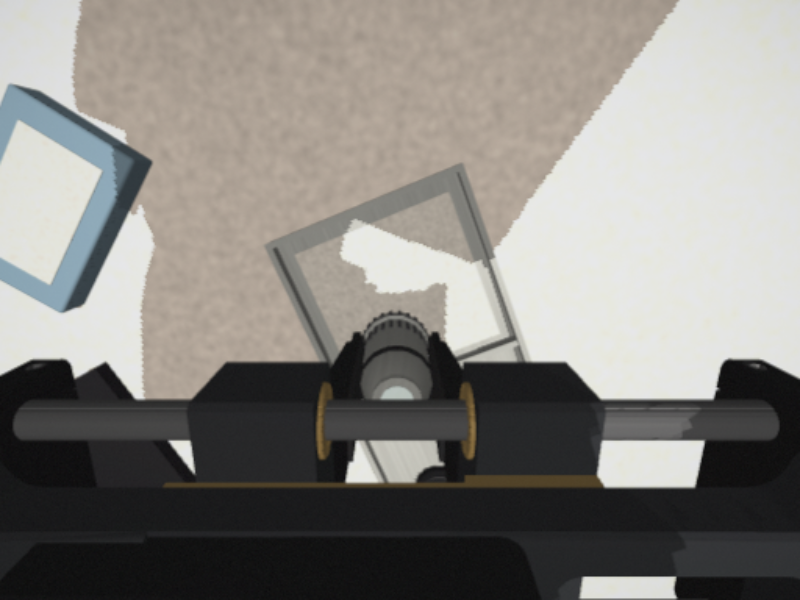

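send_rows(
  series="0 .006 .3 0 0 0;0 .006 .3 0 0 0;0 .006 .3 0 0 0;0 .006 .25 0 0 0;0 0 0 0 0 0",
)

```text
t: 15.8
eef_pos: [468.2, -311.5, 119.8]
tcp_rot: [-3.141, -0.002, 2.793]
ft_force: [0.7, -0.7, -0.9]
opening: 0.277
grip_force: 30.0
```

send_rows(
  series="0 0 .03 0 0 0;0 0 .03 0 0 0;0 0 0 0 0 0",
)

```text
t: 16.18
eef_pos: [468.1, -312.1, 117.4]
tcp_rot: [-3.141, 0.0, 2.792]
ft_force: [-0.0, 0.1, -0.5]
opening: 0.28
grip_force: 30.0
```

send_rows(
  series="0 0 .02 0 0 0;0 0 .02 0 0 0;0 0 0 0 0 0",
)

```text
t: 16.55
eef_pos: [468.0, -312.1, 114.7]
tcp_rot: [-3.141, -0.0, 2.792]
ft_force: [0.3, -0.2, -1.2]
opening: 0.278
grip_force: 30.0
```

send_rows(
  series="0 0 .02 0 0 0;0 0 .02 0 0 0;0 0 .02 0 0 0;0 0 0 0 0 0",
)

```text
t: 17.05
eef_pos: [468.0, -312.0, 111.0]
tcp_rot: [-3.141, -0.001, 2.792]
ft_force: [-0.4, 0.3, -0.7]
opening: 0.274
grip_force: 30.0
```

send_rows(
  series="0 0 .015 0 0 0;0 0 0 0 0 0",
)

```text
t: 17.3
eef_pos: [468.0, -312.1, 110.2]
tcp_rot: [-3.141, -0.0, 2.792]
ft_force: [-0.4, -0.3, -1.1]
opening: 0.275
grip_force: 30.0
```

send_rows(
  series="0 0 .015 0 0 0;0 0 0 0 0 0",
)

```text
t: 17.55
eef_pos: [468.0, -312.1, 109.4]
tcp_rot: [-3.141, -0.0, 2.792]
ft_force: [0.1, 0.1, -1.7]
opening: 0.277
grip_force: 30.0
```

send_rows(
  series="0 0 .015 0 0 0;0 0 0 0 0 0",
)

```text
t: 17.8
eef_pos: [468.0, -312.1, 108.4]
tcp_rot: [-3.141, -0.0, 2.792]
ft_force: [-0.1, -0.7, -1.3]
opening: 0.279
grip_force: 30.0
```

send_rows(
  series="0 0 .015 0 0 0;0 0 0 0 0 0",
)

```text
t: 18.05
eef_pos: [468.1, -312.1, 107.7]
tcp_rot: [-3.141, -0.0, 2.792]
ft_force: [0.7, 1.3, 0.2]
opening: 0.274
grip_force: 30.0
```

send_rows(
  series="0 0 .015 0 0 0;0 0 0 0 0 0",
)

```text
t: 18.3
eef_pos: [468.2, -312.2, 107.5]
tcp_rot: [-3.141, 0.001, 2.792]
ft_force: [-1.8, 0.9, 10.8]
opening: 0.274
grip_force: 30.0
```

send_rows(
  series="0 0 -.005 0 0 0;0 0 0 0 0 0",
)

```text
t: 18.55
eef_pos: [468.2, -312.2, 107.6]
tcp_rot: [-3.141, 0.001, 2.792]
ft_force: [-0.8, 1.4, 7.0]
opening: 0.279
grip_force: 30.0
```

send_rows(
  series="0 0 0 0 0 0;0 0 0 0 0 0;0 0 0 0 0 0;0 0 0 0 0 0",
  fingers=0.5,
)

```text
t: 19.05
eef_pos: [468.0, -312.1, 106.9]
tcp_rot: [-3.141, -0.0, 2.792]
ft_force: [-0.1, -0.2, 0.2]
opening: 0.497
grip_force: 0.0
```

send_rows(
  series="0 0 -.2 0 0 0;0 0 -.4 0 0 0;0 0 -.7 0 0 0;0 0 -.7 0 0 0;0 0 0 0 0 0",
)

```text
t: 19.68
eef_pos: [468.7, -312.5, 230.6]
tcp_rot: [-3.139, 0.005, 2.792]
ft_force: [0.0, -0.0, -0.4]
opening: 0.502
grip_force: 0.0
```

```bash
python3 - <<'E'
from h import *
from cell import env
s=env.state();print(s["eef_pos"])
c=env.read_camera("wrist");W=cloud(c)
m=(abs(W[...,0]-468)<25)&(abs(W[...,1]+312)<25)&(W[...,2]>50)&(W[...,2]<90);print(m.sum(),W[m].mean(0).round(1),W[m].max(0).round(1))
# go: up=90 over lug3 at front-right, via waypoint
R,p=lugpose(-135,up=90);print(p);plan(s,R,p,12)
from scipy.spatial.transform import Rotation as Q
E
```

```text
[ 468.74524347 -312.47183297  230.63444439]
594 [ 465.5 -311.8   63.7] [ 481.6 -299.1   71.2]
[595.78225562 -14.42093278 279.21386928]
12 x -0.226 0.413 -0.048 -0.006 -0.214 -0.435 | total [-17.6 323.4 -49.4] [ -0.7 -25.6 -52.2]
```

send_rows(
  series="-.226 .413 -.048 -.006 -.214 -.435;-.226 .413 -.048 -.006 -.214 -.435;-.226 .413 -.048 -.006 -.214 -.435;-.226 .413 -.048 -.006 -.214 -.435",
  fingers=0.4,
)

```text
t: 20.23
eef_pos: [543.2, -227.5, 240.0]
tcp_rot: [-3.123, 0.147, 3.1]
ft_force: [-0.4, 0.3, 1.0]
opening: 0.399
grip_force: 0.0
```

send_rows(
  series="-.226 .413 -.048 -.006 -.214 -.435;-.226 .413 -.048 -.006 -.214 -.435;-.226 .413 -.048 -.006 -.214 -.435;-.226 .413 -.048 -.006 -.214 -.435",
)

```text
t: 20.72
eef_pos: [586.9, -124.8, 258.2]
tcp_rot: [-3.059, 0.281, -2.865]
ft_force: [0.4, 0.0, -0.9]
opening: 0.4
grip_force: 0.0
```

send_rows(
  series="-.226 .413 -.048 -.006 -.214 -.435;-.226 .413 -.048 -.006 -.214 -.435;-.226 .413 -.048 -.006 -.214 -.435;-.226 .413 -.048 -.006 -.214 -.435;0 0 0 0 0 0",
)

```text
t: 21.35
eef_pos: [595.1, -13.1, 275.3]
tcp_rot: [-2.951, 0.388, -2.526]
ft_force: [0.1, -0.5, -0.2]
opening: 0.403
grip_force: 0.0
```

```bash
cat > chk.py <<'E'
from h import *
from cell import env
s=env.state();print(s["eef_pos"],s["joints"].round(3),s["opening"],s["ft_force"])
c=env.read_camera("wrist");W=cloud(c);M,D=frames();L=(W-C)@D;col=c["color"].mean(-1)
r=np.hypot(L[...,0],L[...,1]);az=np.degrees(np.arctan2(L[...,1],L[...,0]))
for k in(-135,135,45,-45):
    d=(az-k+180)%360-180;m=(r>40)&(r<95)&(abs(d)<22)&(L[...,2]>15)&(L[...,2]<35)&(col<90)
    a=np.radians(k);e=np.array([np.cos(a),np.sin(a)]);t=np.array([-e[1],e[0]]);P=L[m]
    if len(P)>10:
        q=P[P[:,2]>22]; print(k,len(P),len(q),"r",np.percentile(q[:,:2]@e,[2,50,98]).round(1),"t",np.percentile(q[:,:2]@t,[2,50,98]).round(1))
E
python3 - <<'E'
from chk import *
plan(s,*lugpose(-135),5)
E
```

```text
[595.05405065 -13.0781622  275.26764613] [-0.176  0.379  1.866  0.276  0.502 -2.541] 0.4033318585127958 [ 0.10375546 -0.50085035 -0.17014454]
-135 325 284 r [51.7 65.  77. ] t [-4.2  0.3  4.9]
45 149 106 r [50.7 58.7 68.9] t [-5.4 -1.   2.4]
5 x -0.005 -0.009 0.289 0.009 -0.002 -0.002 | total [-1.5 -2.9 86.6] [ 0.4 -0.1 -0.1]
```

send_rows(
  series="-.005 -.009 .289 .009 0 0;-.005 -.009 .289 .009 0 0;-.005 -.009 .289 .009 0 0;-.005 -.009 .289 .009 0 0;-.005 -.009 .28 .009 0 0",
)

```text
t: 22.02
eef_pos: [634.5, -11.0, 197.6]
tcp_rot: [-2.942, 0.389, -2.527]
ft_force: [-0.1, -0.4, -0.5]
opening: 0.4
grip_force: 0.0
```

send_rows(
  series="0 0 0 0 0 0",
)

```text
t: 22.15
eef_pos: [634.1, -10.8, 197.4]
tcp_rot: [-2.943, 0.388, -2.528]
ft_force: [-0.1, -1.1, 1.1]
opening: 0.399
grip_force: 0.0
```

```bash
python3 - <<'E'
from h import *
from cell import env
s=env.state();print(s["joints"].round(3),s["ft_force"])
plan(s,*lugpose(-135),1);plan(s,*lugpose(-225),18)
E
```

```text
[-0.157  0.534  1.85   0.34   0.358 -2.598] [-0.08992356 -1.0934708   1.06611667]
1 x -0.004 0.024 -0.007 -0.005 -0.014 -0.017 | total [-0.2  1.4 -0.4] [-0.  -0.1 -0.2]
18 x -0.004 0.118 0.000 0.103 -0.001 0.488 | total [-78.6  81.9  16. ] [18.6 -0.1 87.9]
```

send_rows(
  series="0 .024 0 0 0 0;0 0 0 0 0 0;0 0 0 0 0 0;0 0 0 0 0 0;0 0 0 0 0 0",
  fingers=0,
)

```text
t: 22.78
eef_pos: [633.1, -9.5, 199.2]
tcp_rot: [-2.941, 0.39, -2.527]
ft_force: [-4.8, 2.6, 5.8]
opening: 0.104
grip_force: 30.0
```

send_rows(
  series="-.005 .117 .001 .104 0 .489;-.005 .117 .001 .104 0 .489;-.005 .117 .001 .104 0 .489;-.005 .117 .001 .104 0 .489;-.005 .117 .001 .104 0 .489",
)

```text
t: 23.4
eef_pos: [622.1, 23.4, 194.2]
tcp_rot: [-3.042, 0.455, -2.992]
ft_force: [-4.9, 2.9, 4.7]
opening: 0.106
grip_force: 30.0
```

send_rows(
  series="-.005 .117 .001 .104 0 .489;-.005 .117 .001 .104 0 .489;-.005 .117 .001 .104 0 .489;-.005 .117 .001 .104 0 .489;-.005 .117 .001 .104 0 .489",
)

```text
t: 24.02
eef_pos: [625.6, 58.3, 193.0]
tcp_rot: [3.116, 0.471, 2.813]
ft_force: [-7.4, 4.7, 4.9]
opening: 0.103
grip_force: 30.0
```

```bash
python3 - <<'E'
from h import *
from cell import env
s=env.state();print(s["joints"].round(3),s["ft_force"],s["opening"],s["grip_force"])
plan(s,*lugpose(-225),8)
E
```

```text
[ 0.03   0.537  1.873 -0.462  0.309 -0.807] [-7.37022419  4.74824744  4.86312857] 0.10266410124186046 30.007396638393402
8 x -0.005 0.116 0.004 0.102 0.001 0.486 | total [-17.9  51.1   5.3] [ 8.2  0.1 38.8]
```

send_rows(
  series="-.005 .116 .004 .102 .001 .486;-.005 .116 .004 .102 .001 .486;-.005 .116 .004 .102 .001 .486;-.005 .116 .004 .102 .001 .486",
)

```text
t: 24.52
eef_pos: [638.7, 83.1, 194.8]
tcp_rot: [3.019, 0.445, 2.436]
ft_force: [-11.2, 6.6, 13.2]
opening: 0.104
grip_force: 30.0
```

send_rows(
  series="-.005 .116 .004 .102 .001 .486;-.005 .116 .004 .102 .001 .486;-.005 .116 .004 .102 .001 .486;-.005 .116 .004 .102 .001 .486;0 0 0 0 0 0",
)

```text
t: 25.15
eef_pos: [659.3, 102.1, 199.0]
tcp_rot: [2.94, 0.389, 2.07]
ft_force: [-13.5, 10.4, 18.0]
opening: 0.103
grip_force: 30.1
```

send_rows(
  series="0 0 0 0 0 0;0 0 0 0 0 0;0 0 0 0 0 0;0 0 0 0 0 0",
  fingers=0.4,
)

```text
t: 25.65
eef_pos: [659.6, 100.4, 197.1]
tcp_rot: [2.943, 0.39, 2.072]
ft_force: [0.2, -0.5, 0.6]
opening: 0.39
grip_force: 0.0
```

send_rows(
  series="0 0 -.3 0 0 0;0 0 -.4 0 0 0;0 0 -.4 0 0 0;0 0 -.4 0 0 0;0 0 0 0 0 0",
)

```text
t: 26.28
eef_pos: [627.5, 122.3, 282.2]
tcp_rot: [2.938, 0.391, 2.071]
ft_force: [0.2, 0.0, 0.4]
opening: 0.402
grip_force: 0.0
```

```bash
python3 - <<'E'
from chk import *
z=M@[.7071,0,-.7071];y=M@[0,1,0];x=np.cross(y,z)
plan(s,np.stack([x,y,z],1),C-55*x-207*z,7)
E
```

```text
[627.49777359 122.27475142 282.22097823] [ 0.177  0.461  1.699 -0.463  0.706 -0.05 ] 0.4019846422941388 [0.17250303 0.04960845 0.40779545]
135 315 270 r [50.6 64.3 76.5] t [-6.2 -1.6  3. ]
-45 197 151 r [50.8 62.5 75.5] t [-3.9  0.7  5.2]
7 x -0.128 -0.137 -0.049 -0.228 -0.241 -0.602 | total [-65.3 -40.4 -23.2] [-15.9 -16.9 -42.1]
```

```bash
python3 - <<'E'
from h import *
from cell import env
a=env.read_camera("scene")["color"][170:350,160:380,::-1];t=env.read_camera("top");b=t["color"][100:260,200:380,::-1]
im=np.hstack([cv2.resize(a,(400,600)),cv2.resize(b,(400,600))]);cv2.imwrite("pics/fin.png",cv2.convertScaleAbs(im,alpha=1.4))
E
```

```text
(no output)
```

View pics/fin.png

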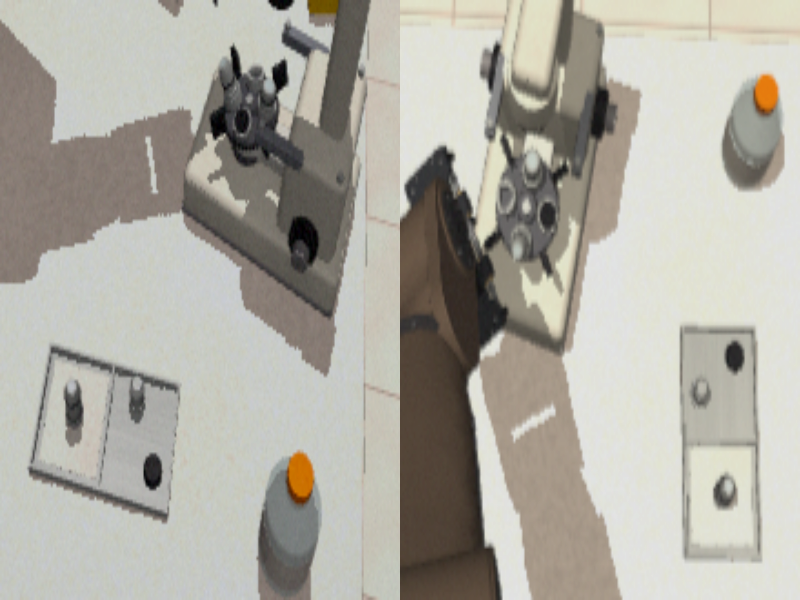

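The last picture shows the long objective standing lens up on the paper, at (725,490) in the right half. The medium objective is at the front, the shortest at the back below the lamp, the cap on the right and the empty mount on the left, which is the end state asked for.

```bash
python3 -c "
from cell import env
print(env.job_done())"
```

```text
the job is handed in; nothing more can be done
None
```

The job is handed in at about 26 s: the long objective stands lens up on the tray paper and the shortest objective is clicked in below the lamp; the final picture and lug readings agree, but no verdict came back.

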